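# Tally the batch and press its tag holder home behind the rack lip

### The arm

A 6-joint arm with a two-finger parallel gripper is mounted at the origin on the work surface. World frame = base frame: x ahead of the robot, y to its left, z up, the work surface at z = 0. Lengths are in m, angles in rad, forces in N, time in s.
With the tool pointing down it reaches from about 0.35 to 0.775 m from the base axis. Payload 7.3 kg.
Tool frame: the origin (TCP) lies at the very end of the fingers, on their centre line; the grasp point (between the pads) lies 19 mm behind it; z points along the fingers, y is the line along which they close (so a half turn about z gives the same grasp; the last joint's range is limited). The gripper opens to 92 mm and grips with 3 to 60 N. Pads are 19 mm wide; open, the fingers measure 130 mm over their backs; the gripper's body (75 mm by 190 mm) begins 47 mm behind the grasp point.
Start: joints at [-1.393, 0.342, 1.524, -0, 1.275, -0.146], TCP at [0.167, -0.498, 0.203] pointing down, gripper open.
Joint ranges: [-2.53, 2.53], [-0.77, 2.02], [0.04, 2.7], [-1, 4.14], [0.28, 2.66], [-3.11, 3.11]. Speed limits (rad/s): [2.57, 2.57, 3.14, 3.14, 3.14, 3.14].

### API

Orientations are given as [roll, pitch, yaw] about the fixed x, y, z axes, in that order (R = Rz(yaw) Ry(pitch) Rx(roll)).
In Python, from cell import * gives the robot as it stands.
- The arm moves only by the tool step_arm, never from a script. Its argument "commands" is a list of rows, each a list of 7 numbers: the opening, from 0 (shut) to 1 (fully open), then the shift along the world's x, y, z in cm, then the turn, a rotation vector about the world's x, y, z in rad. A call has 1 to 5 rows; each row is the pose to reach, as a shift and turn from the pose commanded when the call began; what a row does not reach only later rows make up. A row lasts 1/12 s, in which the tool goes at most 41.7 mm and 7.16 degrees, less where a joint would pass 70% of its speed; a pose out of reach is approached as far as the arm can. A call with a gripper value outside its range is refused whole. The fingers move at their own pace and stop on an object; "grip_force" is the grip in N (left out, the last holds). Time passes only in rows, so rows that repeat a pose let the fingers close. It gives the time, the measured TCP pose, the force, the opening and the grip force at its end, in the units of the state.
- observe(): the state, without advancing time (a new reading comes with each control period).
- read_camera(name): name is "scene" or "side" or "wrist"; returns the picture (400x640x3 uint8, red, green, blue); there is no depth.
- camera_model(name): a dict with "vfov" (degrees; the focal length in pixels is half the picture's height over the tangent of half this angle, whatever the lens; pixels are square), "cx", "cy" (the principal point, pixels), "k1" (the pictures are not rectified: a ray, as slopes to the right and down, at radius r is drawn at 1 + k1 r^2 times it, then the intrinsics apply), "world_to_cam" (4x4, takes a point from world to camera coordinates). Camera axes: x right, y up, looking along -z (the intrinsics and any distortion apply to the point x, -y, -z); pixel columns grow to the right and rows downward; lengths in m; the calibration is good to about 2 mm. A picture is of the moment at which its call begins: read the wrist's pose just before it. camera_model takes no time and is no camera call; for the wrist camera it gives the pose at the moment of the call.
- hand_in(): hands the job in; it is judged then, once.
The state is a dict: "time": time; "qpos": joint angles; "qvel": joint speeds; "joint_efforts": joint torques, N m; "tool_pos": TCP position; "tool_rot": TCP orientation; "contact_force": force on the tool from outside, world axes, zero at the start; "torque": the same for the moment, N m; "opening": finger opening in m; "grip_force": force on a finger pad.
Only numpy, scipy, OpenCV 4.12 (cv2) and the standard library are available. Lean on these libraries where they do the work, as an engineer would, in place of code of your own. Each camera call takes 0.05 s, during which the arm holds its last target. There are 200 camera calls.

### The job

Log the finished batch: swing the sprung lever of the tally counter all the way round to its stop and let it spring back. Then take the tag holder out of its oak stand and push it down behind the metal lip of the rack until the sprung shoe in the slot is pressed right to the bottom, and finish while still holding the holder there, pressed fully home. Leave the balls, tools and other loose things where they are.

Things in the scene. Friction and masses are not known exactly. Their poses are not given: they have to be found in the camera images.
- counter: tally counter: grey painted steel box 90 x 70 mm, 50 mm high, on a 100 x 80 mm flange, screwed to the bench on the left or right. Origin at the centre of its underside; its number window faces its own -x, towards the robot. The lever turns above its top.
- lever_pivot (a point): the lever's vertical pivot axis, above the centre of the counter's top, 56 mm above the bench
- lever_post (a point): centre of the top of the upright steel post (12 mm diameter, free from 66 mm to its top at 104 mm above the bench) at the end of the lever, 70 mm from the pivot. Push it sideways, or pinch it from above. The lever arm below it is an 8 mm bar at 56 to 64 mm.
- lever (a joint): lever angle in rad: 0 at rest, grows anticlockwise seen from above, stop at 1.2. At rest the lever points 34 degrees to the counter's +y side of its own -x direction, at the stop 34 degrees to the -y side. A spring drives it back to 0; the post needs about 1 N at rest and 4 N at the stop.
- stand: pale oak block 54 (x) x 104 (y) mm, 30 mm high, fixed to the bench, with an upward slot 8 x 78 mm along its y whose floor is 8 mm above the bench. Origin at the centre of its underside.
- holder: batch tag holder standing upright in the stand's slot, its foot on the slot's floor: a metal plate 6 mm thick (its x), 70 mm wide (its y), 62 mm high with a paper card on both faces, and on top a dark wooden grip bar 14 mm thick (x), 70 mm wide, from 60 to 90 mm above the foot. About 90 g. Origin at the centre of the foot (lower edge), z up. Grip the bar across its 14 mm.
- rack: low dark oak shelf rack, fixed to the bench, 200 mm wide (its y), 120 mm deep, shelf top 45 mm above the bench with two rubber cores on it. Along its front (own -x side, towards the robot) runs a galvanised lip. Origin on the bench straight below the middle of the slot behind the lip; x points away from the lip over the shelf, z up.
- slot (a point): middle of the mouth of the slot behind the lip, 60 mm above the bench, axes as the rack's. The slot is 9.5 mm across (x) and 78 mm long (y). The lip in front of it is 3 mm sheet, 60 mm high, its top edge flared outwards up to 68 mm at 45 degrees as a lead-in, to about 14 mm in front of the slot's middle; the sheet behind it is 64 mm high. Beside the slot's ends the channel is filled with oak to 60 mm height.
- shoe_top (a point): top of the sprung steel shoe (8 x 66 mm) that is the floor of the slot: 40 mm above the bench at rest (20 mm below the mouth), 30 mm when pressed to its stop. The holder is home when its foot has pushed the shoe to its stop.
- shoe (a joint): travel of the shoe in m: 0 at rest, grows downwards, stop at 0.010. Its spring needs 3 N to start and 9 N at the stop, and lifts the holder again if that is let go.
- core1: black rubber core, ball 58 mm in diameter with a small flat foot, on the rack's shelf, its centre about 80 mm behind the slot and 55 mm to the rack's -y; origin at its foot
- core2: black rubber core like the other, to the rack's +y
- ball: half-finished maroon ball, 72 mm in diameter with a small flat foot, on the bench; origin at its foot
- guide: brass thimble-shaped seam guide, 32 mm in diameter, 35 mm high, on the bench; origin at its foot
- anvil: small iron anvil block 50 x 70 mm, 44 mm high, on the bench; origin at its underside
- tin: flat steel wax tin with a pale lid, 70 mm in diameter, 40 mm high, on the bench; origin at its underside
- mallet: small hammer with a wooden handle, 200 mm long, lying on the bench

How it is judged:
On the way, in this order (a step that is already met when the one before it is completed fails the run):
1. the counter's lever is swung to its stop (value of joint lever above 1.08 rad), for 0.1 s.
2. the lever has sprung back (value of joint lever below 0.1 rad), for 0.2 s.
3. the holder is lifted out of the stand (z of holder in the frame of stand above 0.035 m), for 0.1 s.
4. the holder is pressed home behind the lip (value of joint shoe above 0.008 m and x of holder in the frame of slot between -0.006 and 0.006 m and y of holder in the frame of slot between -0.009 and 0.009 m and z of holder in the frame of slot below -0.026 m and angle between holder's own z axis and vertical below 0.15 rad and contact force between holder and rack above 4 N and contact force between the fingers and holder above 3 N), for 0.3 s.
At the end, for the whole second after the job is handed in: Holder upright (0.15 rad) in the slot behind the lip, foot 26 mm or more below its mouth, within 6 (x) and 9 mm (y) of its middle, at rest; shoe down 8 of 10 mm or more; over 4 N between holder and rack, over 3 N between fingers and holder; lever within 0.1 rad of rest (all of step 4 and value of joint lever below 0.1 rad and linear speed of holder below 0.02 m/s); the arm keeps its last pose, push and grip.
It fails at once if a bystander (core, ball, seam guide, anvil, tin or hammer) is moved more than 30 mm (distance of any of core1, core2, ball, guide, anvil, tin, mallet from where it was at the start of the episode above 0.03 m).
It also fails if it takes over 64 s, if anything falls off the work surface, if the arm or the gripper's body presses on something with over 40 N, if the wrist force passes 120 N, or if a joint passes its speed limit or range.

## Working session

There is one attempt and no reset: what is moved stays moved. The work goes in short steps, Python scripts to look and compute and a tool call to move; the robot and the scene stay as the last step left them, time stands still between calls to the robot, and variables do not carry over. Pictures are saved under pics/ and viewed, at most 12 in all, crops included, and the job is handed in when it is done.

Besides the shell and the picture viewer there is one more tool, called after "Call:" as name(argument=value, ...) on one line, values as JSON. step_arm: Moves the arm, as the interface text tells. Its arguments: {"type":"object","properties":{"commands":{"type":"array"},"grip_force":{"type":"number"}},"required":["commands"]}

```bash
mkdir -p pics; ls
cat > h.py <<'E'
from cell import *
import numpy as np, cv2
def ray(m,u,v):
    f=200/np.tan(np.radians(m["vfov"])/2)
    x=(u-m["cx"])/f; y=(v-m["cy"])/f
    rd=np.hypot(x,y); r=rd
    for _ in range(30): r=rd/(1+m["k1"]*r*r)
    s=r/rd if rd>0 else 1
    T=np.array(m["world_to_cam"]); R=T[:3,:3]
    d=R.T@np.array([x*s,-y*s,-1]); o=-R.T@T[:3,3]
    return o,d
def plane(m,u,v,z):
    o,d=ray(m,u,v); return o+d*(z-o[2])/d[2]
def proj(m,p):
    T=np.array(m["world_to_cam"]); c=T[:3,:3]@np.array(p)+T[:3,3]
    x,y=c[0]/-c[2],-c[1]/-c[2]; k=1+m["k1"]*(x*x+y*y)
    f=200/np.tan(np.radians(m["vfov"])/2)
    return np.array([m["cx"]+f*x*k,m["cy"]+f*y*k])
def tri(a,b):
    A=[];B=[]
    for o,d in (a,b):
        d=d/np.linalg.norm(d);P=np.eye(3)-np.outer(d,d);A.append(P);B.append(P@o)
    return np.linalg.solve(sum(A),sum(B))
E
python3 - <<'E'
from h import *
for n in("scene","side","wrist"):
    im=read_camera(n); np.save(f"pics/{n}0.npy",im); cv2.imwrite(f"pics/{n}0.png",im[...,::-1])
    m=camera_model(n); print(n,m["vfov"],m["k1"],ray(m,320,200)[0].round(3))
a=cv2.imread("pics/scene0.png");cv2.imwrite("pics/s0.png",cv2.resize(a,(800,500)))
a=cv2.imread("pics/side0.png");cv2.imwrite("pics/d0.png",cv2.resize(a,(800,500)))
print(observe())
E
```

```text
pics
scene 52.51067451713101 -0.08459167740014797 [ 0.938 -0.706  0.958]
side 57.10708635353769 -0.03914565611564437 [ 0.294 -0.64   0.584]
wrist 66.64912335742672 -0.044212257345877755 [ 0.238 -0.474  0.386]
{'time': 0.15, 'qpos': array([-1.39302786e+00,  3.42526282e-01,  1.52478513e+00,  1.94988644e-05,
        1.27540329e+00, -1.46005820e-01]), 'qvel': array([-1.97643092e-05, -1.26729606e-03, -4.15871686e-03, -4.13608856e-04,
       -1.67088618e-03, -3.04163214e-04]), 'joint_efforts': array([ 6.09524141e-04, -4.31468010e+01, -2.44355786e+01,  7.16659287e-02,
        5.37063985e-02, -9.15350756e-05]), 'tool_pos': array([ 0.16699315, -0.49738886,  0.20252787]), 'tool_rot': array([-3.14048525e+00, -1.81694199e-04,  3.23768500e-01]), 'contact_force': array([0.29924397, 0.46619728, 0.11717876]), 'torque': array([ 0.02356933, -0.008663  , -0.00349218]), 'grip_force': 0.0, 'opening': 0.09176267715218012}
```

View pics/s0.png

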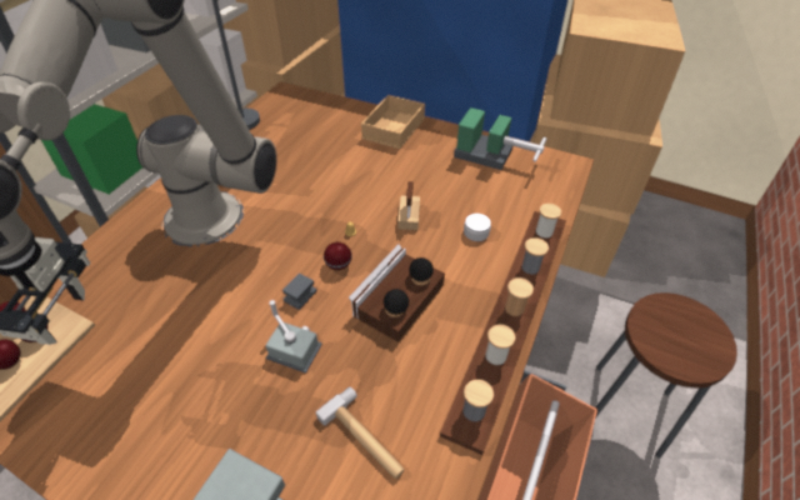

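View pics/d0.png

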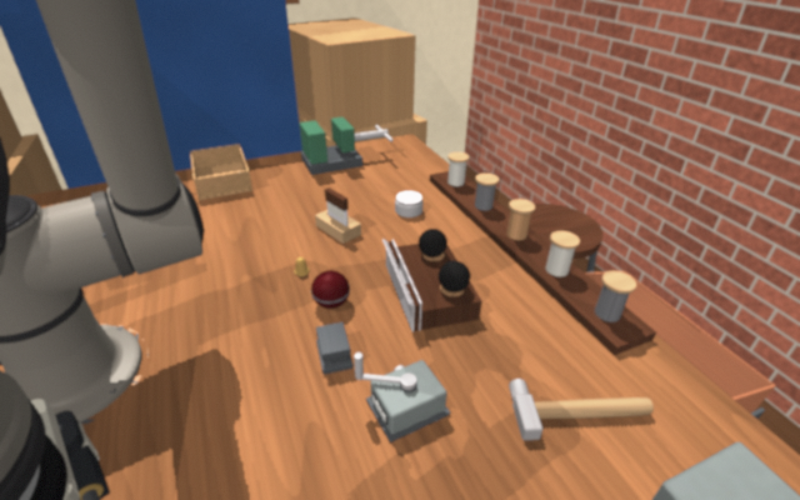

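The scene view (800 px) shows the counter at (292,345), its post top at about (274,305), the rack at (400,290) with its lip from (354,296) to (403,250), and the stand with the holder at (409,205). The side view shows the post top at (359,356), the holder bar at (336,199) and the lip from (387,243) to (417,325). I'll get coarse positions from these.

Run:
```python
from h import *
S=camera_model("scene");D=camera_model("side")
P={"post":((273,305),(359,356)),"pivot":((290,337),(409,381)),"bar":((409,187),(336,199)),"liphi_far":((403,249),(387,243)),"liphi_near":((354,296),(414,325)),"core1":((396,302),(455,277)),"core2":((421,269),(433,245)),"ball":((337,255),(331,288)),"tin":((478,222),(409,200)),"anvil":((299,288),(334,340))}
for k,(a,b) in P.items():
    A=ray(S,a[0]/1.25,a[1]/1.25);B=ray(D,b[0]/1.25,b[1]/1.25);p=tri(A,B)
    print(k,p.round(3),(proj(S,p)*1.25-a).round(1),(proj(D,p)*1.25-b).round(1))
for n,m,u,v in(("hamhead",S,336,406),("guide",S,350,229)): print(n,plane(m,u/1.25,v/1.25,.015).round(3))
```

```text
post [ 0.42  -0.225  0.098] [ 0.1 -1.3] [1.1 1.7]
pivot [ 0.48 -0.26  0.06] [ 0.1 -0.5] [0.4 0.7]
bar [0.525 0.254 0.088] [0.3 3. ] [-1.9 -2.9]
liphi_far [0.585 0.083 0.051] [-0.  -0.5] [0.3 0.5]
liphi_near [ 0.547 -0.109  0.031] [-1.2  8.2] [-5.4 -9.6]
core1 [ 0.647 -0.088  0.071] [ 0. -0.] [0. 0.]
core2 [0.658 0.024 0.068] [-0.   0.8] [-0.5 -0.8]
ball [0.441 0.004 0.039] [-0.  -0.1] [0.1 0.1]
tin [0.718 0.271 0.031] [0.  0.8] [-0.5 -0.7]
anvil [ 0.41  -0.122  0.035] [ 0.  -0.8] [0.6 1. ]
hamhead [ 0.632 -0.339  0.015]
guide [0.413 0.12  0.015]
```

Call:
step_arm(commands=[[1,3,3,0,0,0,-0.11],[1,6,6,0,0,0,-0.22],[1,9,9,0,0,0,-0.32],[1,12,12,0,0,0,-0.32],[1,14,15,0,0,0,-0.32]])

```text
time: 0.57
tool_pos: [0.3085, -0.3464, 0.2029]
tool_rot: [3.142, -0.0, 0.003]
contact_force: [0.3, -0.4, 0.3]
opening: 0.0919
grip_force: 0.0
```

Call:
step_arm(commands=[[0.4,3,3,0,0,0,0],[0.4,6,6,0,0,0,0],[0.4,9,9,0,0,0,0],[0.4,10,10.5,0,0,0,0],[0.4,10,10.5,0,0,0,0]])

```text
time: 0.98
tool_pos: [0.409, -0.2393, 0.2028]
tool_rot: [-3.14, -0.0, 0.009]
contact_force: [-0.9, 0.8, 0.4]
opening: 0.0631
grip_force: 0.0
```

Run:
```python
from h import *
o=observe();print(o["time"],o["tool_pos"],o["tool_rot"],o["opening"])
m=camera_model("wrist");im=read_camera("wrist");cv2.imwrite("pics/w1.png",im[...,::-1])
import pickle;pickle.dump(m,open("w1.pkl","wb"))
for p in([.42,-.225,.104],[.48,-.26,.064],[.41,-.122,.044]):print(proj(m,p).round(1))
```

```text
0.9833 [ 0.40896485 -0.239343    0.20284877] [-3.14029279e+00 -2.59725894e-04  8.59305294e-03] 0.0630645155139941
[302.6 174.1]
[338.5 108.7]
[216.1 170.5]
```

View pics/w1.png

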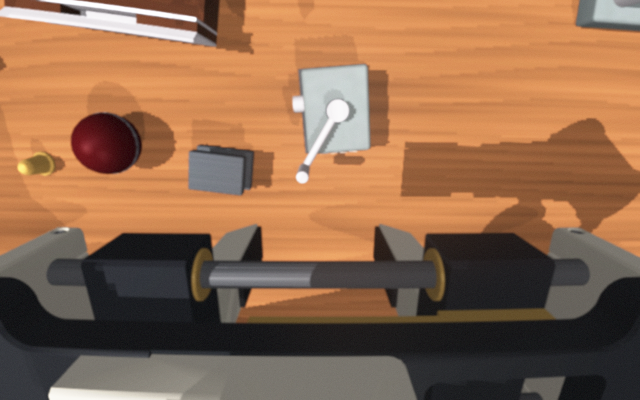

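The wrist view shows the post top at (302,177), the pivot hub at (338,110), the anvil at (220,170) and the rack at upper left. All three match the coarse positions.

Run:
```python
from h import *
import pickle
m=pickle.load(open("w1.pkl","rb"))
a=plane(m,302,177,.104);b=plane(m,338,110,.067);d=(a-b)[:2]
th=np.arctan2(d[1],d[0]);print(a,b,np.hypot(*d),np.degrees(th))
for t in np.arange(0,1.21,.2):print(round(t,1),((b[:2]+.07*np.array([np.cos(th+t),np.sin(th+t)])-[.409,-.2393])*100).round(2))
```

```text
[ 0.41718838 -0.22438259  0.104     ] [ 0.47877953 -0.25936369  0.067     ] 0.07083182453861474 150.40530577646544
0.0 [0.89 1.45]
0.2 [0.33 0.17]
0.4 [ 0.03 -1.19]
0.6 [ 0.   -2.59]
0.8 [ 0.26 -3.96]
1.0 [ 0.78 -5.26]
1.2 [ 1.55 -6.43]
```

Call:
step_arm(commands=[[0.4,0.9,1.5,0,0,0,0],[0.4,0.9,1.5,-3.5,0,0,0],[0.4,0.9,1.5,-7,0,0,0],[0.4,0.9,1.5,-10.5,0,0,0],[0.4,0.9,1.5,-12.7,0,0,0]])

```text
time: 1.45
tool_pos: [0.4139, -0.2278, 0.0732]
tool_rot: [-3.14, 0.003, 0.003]
contact_force: [-0.8, 0.1, 0.3]
opening: 0.0371
grip_force: 0.0
```

Call:
step_arm(commands=[[0.35,-0.6,-1.3,0,0,0,0],[0.35,-0.9,-2.7,0,0,0,0],[0.35,-0.9,-4,0,0,0,0],[0.35,-0.6,-5.4,0,0,0,0],[0.35,-0.3,-6.5,0,0,0,0]])

```text
time: 1.87
tool_pos: [0.412, -0.2942, 0.0759]
tool_rot: [-3.141, 0.001, 0.002]
contact_force: [-2.5, 3.1, -0.5]
opening: 0.032
grip_force: 1.6
```

Run:
```python
from h import *
o=observe();print(o["time"],o["tool_pos"],o["contact_force"],o["opening"])
im=read_camera("side");cv2.imwrite("pics/d1.png",cv2.resize(im[200:360,220:440,::-1],None,fx=2.5,fy=2.5))
```

```text
1.8667 [ 0.41199338 -0.29418618  0.07587825] [-2.46722811  3.08207314 -0.49169018] 0.03202652100561165
```

View pics/d1.png

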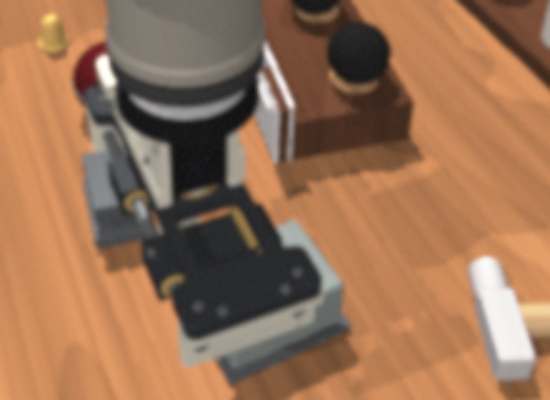

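The gripper hides the post. The force shows it's in contact, so I'll push on until the stop.

Call:
step_arm(commands=[[0.35,0.5,-0.7,0,0,0,0],[0.35,0.9,-1.4,0,0,0,0],[0.35,1.1,-1.8,0,0,0,0],[0.35,1.1,-1.8,0,0,0,0]])

```text
time: 2.25
tool_pos: [0.4247, -0.3113, 0.076]
tool_rot: [3.141, -0.0, 0.004]
contact_force: [-2.0, 2.3, 0.8]
opening: 0.0323
grip_force: 1.5
```

Call:
step_arm(commands=[[0.35,0.2,-0.4,0,0,0,0],[0.35,0.2,-0.4,0,0,0,0],[0.35,0.2,-0.4,0,0,0,0]])

```text
time: 2.5
tool_pos: [0.426, -0.3134, 0.0759]
tool_rot: [-3.14, 0.001, 0.004]
contact_force: [-2.6, 5.6, 0.5]
opening: 0.0323
grip_force: 2.9
```

Call:
step_arm(commands=[[0.35,0.1,-0.4,0,0,0,0],[0.35,0.1,-0.4,0,0,0,0],[0.35,0.1,-0.4,0,0,0,0],[0.35,0.1,-0.4,0,0,0,0]])

```text
time: 2.83
tool_pos: [0.4262, -0.3142, 0.0755]
tool_rot: [-3.134, 0.003, 0.004]
contact_force: [-2.5, 15.3, 5.3]
opening: 0.0323
grip_force: 7.7
```

The force jumped to 15 N with almost no motion, so the lever is at its stop. I'll carry it back along the arc.

Call:
step_arm(commands=[[0.35,-0.9,1.5,0,0,0,0],[0.35,-1.5,3,0,0,0,0],[0.35,-1.7,4.5,0,0,0,0],[0.35,-1.6,6,0,0,0,0],[0.35,-1.2,7.5,0,0,0,0]])

```text
time: 3.25
tool_pos: [0.4156, -0.2433, 0.0765]
tool_rot: [3.14, -0.002, 0.004]
contact_force: [0.9, 0.8, 0.5]
opening: 0.0321
grip_force: 0.2
```

Call:
step_arm(commands=[[0.4,0.3,1.2,0,0,0,0],[0.4,0.3,1.6,0,0,0,0],[0.4,0.3,1.6,4,0,0,0],[0.4,0.3,1.6,8,0,0,0],[0.4,0.3,1.6,12,0,0,0]])

```text
time: 3.67
tool_pos: [0.4181, -0.2277, 0.1975]
tool_rot: [3.141, 0.001, 0.004]
contact_force: [1.0, -0.5, 0.0]
opening: 0.0368
grip_force: 0.0
```

Run:
```python
from h import *
o=observe();print(o["time"],o["tool_pos"],o["tool_rot"],o["contact_force"],o["opening"])
m=camera_model("wrist");im=read_camera("wrist")
hsv=cv2.cvtColor(im,cv2.COLOR_RGB2HSV)
u,v=proj(m,[.4172,-.2244,.104]).round().astype(int);print(u,v,im[v,u])
mask=((hsv[...,1]<40)&(hsv[...,2]>190)).astype(np.uint8)
n,l,s,c=cv2.connectedComponentsWithStats(mask)
for i in range(1,n):
    if s[i,4]>30 and s[i,1]<250: print(s[i],c[i].round(1))
```

```text
3.6667 [ 0.41805313 -0.22774501  0.19749644] [3.14128149e+00 5.77550863e-04 4.35954652e-03] [ 1.0019337  -0.46714168  0.03180582] 0.036803744450050295
314 188 [248 246 247]
[   3    0  203   30 1071] [105.1  13.9]
[608   0  32  28 615] [622.   15.3]
[   2   15  203   36 2518] [105.9  30.8]
[ 302   75   77  100 4756] [345.1 116.3]
[308 182  12  12 113] [313.3 187.8]
```

The lever is back at rest: its post is seen at (313,188), as predicted. Next I'll move towards the holder.

Call:
step_arm(commands=[[0.6,0,4,2,0,0,0],[0.6,0,8,4,0,0,0],[0.6,0,12,4,0,0,0],[0.6,0,16,4,0,0,0],[0.6,0,20,4,0,0,0]])

```text
time: 4.13
tool_pos: [0.4185, -0.0271, 0.2367]
tool_rot: [3.14, -0.003, 0.003]
contact_force: [1.4, 0.6, 0.7]
opening: 0.055
grip_force: 0.0
```

Call:
step_arm(commands=[[0.6,1,4,0,0,0,0],[0.6,2,8,0,0,0,0],[0.6,3,12,0,0,0,0],[0.6,3,16,0,0,0,0],[0.6,3,16,0,0,0,0]])

```text
time: 4.55
tool_pos: [0.4482, 0.1379, 0.2359]
tool_rot: [-3.139, -0.001, 0.01]
contact_force: [-0.4, -0.6, -0.9]
opening: 0.0549
grip_force: 0.0
```

Run:
```python
from h import *
import pickle
o=observe();print(o["time"],o["tool_pos"],o["tool_rot"],o["contact_force"],o["opening"])
m=camera_model("wrist");im=read_camera("wrist");cv2.imwrite("pics/w2.png",im[...,::-1])
pickle.dump(m,open("w2.pkl","wb"))
```

```text
4.55 [0.4482246  0.13786488 0.23592977] [-3.13919407e+00 -1.21477694e-03  1.02220780e-02] [-0.38065457 -0.64800973 -0.94746298] 0.054868136676692374
```

View pics/w2.png

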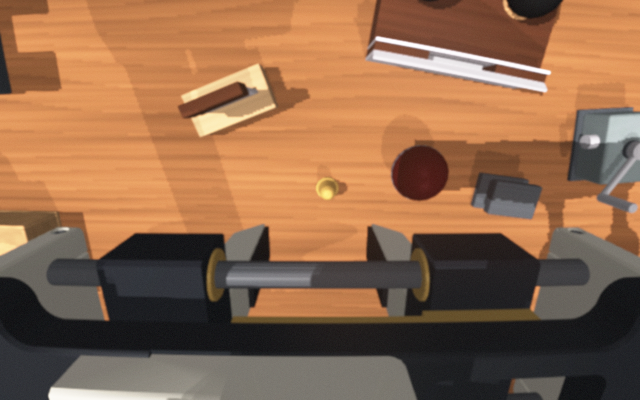

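The wrist view shows the stand at (228,100) with the bar from (180,108) to (245,88), the lip and slot from (370,50) to (548,83), and the guide at (327,188). I'll zoom in on both.

Run:
```python
import cv2,numpy as np
a=cv2.imread("pics/w2.png")
A=cv2.resize(a[55:147,170:290],(780,598),interpolation=cv2.INTER_CUBIC)
B=cv2.resize(a[25:105,360:560],(800,320),interpolation=cv2.INTER_CUBIC)
cv2.imwrite("pics/z.png",np.vstack([cv2.resize(A,(365,280)),np.zeros((0,365,3),np.uint8)]))
C=np.zeros((600,800,3),np.uint8);C[:280,:365]=cv2.resize(A,(365,280));C[280:]=B
cv2.imwrite("pics/z.png",C)
```

```text
(no output)
```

View pics/z.png

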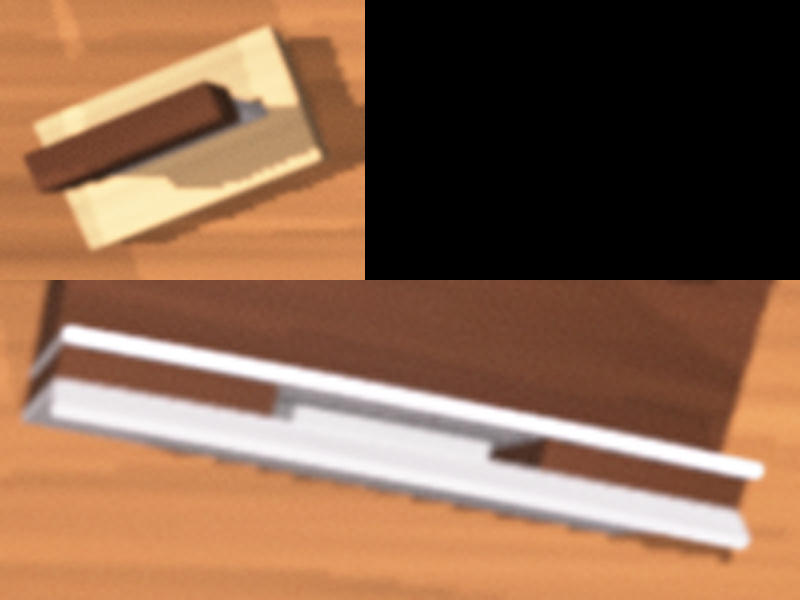

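Run:
```python
from h import *
import pickle
m=pickle.load(open("w2.pkl","rb"))
A=lambda x,y,z:plane(m,170+x/3.042,55+y/3.042,z)
B=lambda x,y,z:plane(m,360+x/4,25+(y-280)/4,z)
def rep(n,P):
    P=np.array(P);l1=(P[0]+P[1])/2;l2=(P[2]+P[3])/2;d=l1-l2
    print(n,P.mean(0).round(4),"len",np.hypot(*d[:2]).round(4),"w",np.linalg.norm(P[0]-P[1]).round(4),np.linalg.norm(P[2]-P[3]).round(4),"ydir",np.degrees(np.arctan2(d[1],d[0])).round(1))
rep("bar",[A(25,155,.098),A(42,190,.098),A(207,83,.098),A(222,118,.098)])
rep("stand",[A(35,125,.03),A(92,250,.03),A(270,27,.03),A(323,157,.03)])
rep("slot",[B(277,385,.06),B(279,415,.06),B(543,437,.06),B(545,467,.06)])
rep("backtop",[B(65,325,.064),B(65,342,.064),B(762,463,.064),B(762,480,.064)])
rep("flare",[B(52,382,.060),B(48,416,.068),B(742,512,.06),B(746,548,.068)])
```

```text
bar [0.5272 0.2485 0.098 ] len 0.0675 w 0.0125 0.012 ydir 110.3
stand [0.5265 0.2492 0.03  ] len 0.105 w 0.054 0.0534 ydir 111.1
slot [ 0.5726 -0.0224  0.06  ] len 0.0779 w 0.0078 0.0081 ydir 81.5
backtop [ 0.5783 -0.0231  0.064 ] len 0.2019 w 0.0042 0.0046 ydir 81.5
flare [ 0.5621 -0.0204  0.064 ] len 0.2026 w 0.0129 0.0133 ydir 81.7
```

The holder is at (0.527, 0.249) with yaw about 21°. The slot is at (0.572, -0.022) with yaw about -8.5°. The tool needs to turn to yaw 1.93.

Call:
step_arm(commands=[[0.6,1.6,2,0,0,0,0.12],[0.6,3,4,0,0,0,0.24],[0.6,4.5,6,0,0,0,0.36],[0.6,6,8,0,0,0,0.48],[0.6,7.9,11.1,0,0,0,0.6]])

```text
time: 5.02
tool_pos: [0.5284, 0.2411, 0.2363]
tool_rot: [3.14, -0.0, 0.607]
contact_force: [2.0, -0.5, 1.1]
opening: 0.0551
grip_force: 0.0
```

Call:
step_arm(commands=[[0.6,0,0,0,0,0,0.12],[0.6,0,0,0,0,0,0.24],[0.6,0,0,0,0,0,0.36],[0.6,0,0,0,0,0,0.48],[0.6,0,0,0,0,0,0.6]])

```text
time: 5.43
tool_pos: [0.5279, 0.2413, 0.2358]
tool_rot: [3.141, 0.0, 1.208]
contact_force: [-0.3, -0.2, 0.5]
opening: 0.055
grip_force: 0.0
```

Call:
step_arm(commands=[[0.6,0,0,0,0,0,0.12],[0.6,0,0,0,0,0,0.24],[0.6,0,0,0,0,0,0.36],[0.6,0,0,0,0,0,0.48],[0.6,0,0,0,0,0,0.6]])

```text
time: 5.85
tool_pos: [0.5279, 0.2412, 0.236]
tool_rot: [3.141, 0.001, 1.808]
contact_force: [-0.0, -0.0, 0.4]
opening: 0.0551
grip_force: 0.0
```

Call:
step_arm(commands=[[0.6,0,0,0,0,0,0.12],[0.6,0,0,0,0,0,0.12],[0.6,0,0,0,0,0,0.12]])

```text
time: 6.1
tool_pos: [0.5277, 0.2416, 0.236]
tool_rot: [3.141, 0.001, 1.919]
contact_force: [-0.2, -1.0, 0.8]
opening: 0.0549
grip_force: 0.0
```

Run:
```python
from h import *
import pickle
o=observe();print(o["time"],o["tool_pos"],o["tool_rot"],o["contact_force"],o["opening"],o["qpos"])
m=camera_model("wrist");im=read_camera("wrist");cv2.imwrite("pics/w3.png",im[...,::-1])
pickle.dump(m,open("w3.pkl","wb"))
for p in([.5272,.2487,.098],[.572,-.0225,.06]):print(proj(m,p).round(1))
```

```text
6.1 [0.52766767 0.24163671 0.235989  ] [3.14112932e+00 5.23069443e-04 1.91894107e+00] [-0.15576398 -0.98176656  0.82941624] 0.05492612832253405 [ 2.97703376e-01  4.23243021e-01  1.30831733e+00 -5.05602155e-04
  1.40954321e+00 -5.03604385e-02]
[319.7 170.1]
[284.6 346.6]
```

View pics/w3.png

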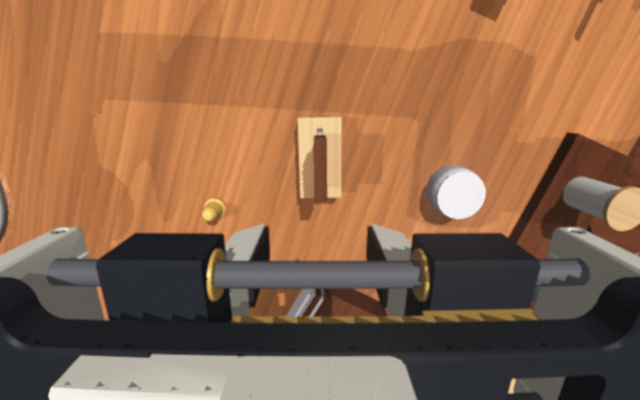

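The bar runs vertically in the image and is centred at (320,170), where predicted. I'll descend and grip.

Call:
step_arm(commands=[[0.6,0,0.7,0,0,0,0.015],[0.6,0,0.7,-4,0,0,0.015],[0.6,0,0.7,-8,0,0,0.015],[0.6,0,0.7,-12,0,0,0.015],[0.6,0,0.7,-14,0,0,0.015]])

```text
time: 6.57
tool_pos: [0.5246, 0.2492, 0.0914]
tool_rot: [-3.136, -0.0, 1.938]
contact_force: [-0.3, 0.4, -0.2]
opening: 0.0547
grip_force: 0.0
```

Call:
step_arm(commands=[[0.6,0,0,-3.2,0,0,0],[0.6,0,0,-3.2,0,0,0],[0.1,0,0,-3.2,0,0,0],[0.1,0,0,-3.2,0,0,0],[0.1,0,0,-3.2,0,0,0]], grip_force=50)

```text
time: 6.98
tool_pos: [0.5285, 0.2503, 0.0663]
tool_rot: [3.138, 0.0, 1.939]
contact_force: [0.1, -0.8, 0.1]
opening: 0.0399
grip_force: 0.0
```

Call:
step_arm(commands=[[0,0,0,0,0,0,0],[0,0,0,0,0,0,0],[0,0,0,0,0,0,0],[0,0,0,0,0,0,0],[0,0,0,0,0,0,0]], grip_force=50)

```text
time: 7.4
tool_pos: [0.5274, 0.2498, 0.0647]
tool_rot: [3.14, 0.0, 1.939]
contact_force: [0.2, 0.6, 4.0]
opening: 0.0128
grip_force: 50.0
```

Call:
step_arm(commands=[[0,0,0,2,0,0,0],[0,0,0,5,0,0,0],[0,0,0,8,0,0,0],[0,0,0,11,0,0,0],[0,0,0,13,0,0,0]])

```text
time: 7.82
tool_pos: [0.5277, 0.25, 0.197]
tool_rot: [3.138, 0.0, 1.939]
contact_force: [1.2, 0.3, -0.5]
opening: 0.0135
grip_force: 50.0
```

Call:
step_arm(commands=[[0,1,-4,1,0,0,-0.12],[0,2,-8,1,0,0,-0.24],[0,3,-12,1,0,0,-0.36],[0,4,-16,1,0,0,-0.48],[0,4,-20,1,0,0,-0.51]])

```text
time: 8.23
tool_pos: [0.568, 0.0477, 0.2039]
tool_rot: [3.141, -0.0, 1.423]
contact_force: [0.3, -0.0, -1.1]
opening: 0.0135
grip_force: 50.0
```

Call:
step_arm(commands=[[0,0,-4,1,0,0,0],[0,0,-8,2,0,0,0],[0,0,-12,4,0,0,0],[0,0,-15,4,0,0,0],[0,0,-15,4,0,0,0]])

```text
time: 8.65
tool_pos: [0.5672, -0.1065, 0.2449]
tool_rot: [3.139, 0.003, 1.423]
contact_force: [0.8, 0.5, -0.9]
opening: 0.0135
grip_force: 50.0
```

Run:
```python
from h import *
import pickle
o=observe();print(o["time"],o["tool_pos"],o["tool_rot"],o["contact_force"],o["opening"],o["grip_force"])
m=camera_model("wrist");im=read_camera("wrist");cv2.imwrite("pics/w4.png",im[...,::-1])
pickle.dump(m,open("w4.pkl","wb"))
c=proj(m,[.572,-.0225,.06]);print(c.round(1))
x0=int(np.clip(c[0]-80,0,480));y0=int(np.clip(c[1]-75,0,250));print(x0,y0)
cv2.imwrite("pics/w4z.png",cv2.resize(im[y0:y0+120,x0:x0+160,::-1],(800,600),interpolation=cv2.INTER_CUBIC))
```

```text
8.65 [ 0.56722472 -0.10652078  0.24492795] [3.13914849e+00 2.94067518e-03 1.42300111e+00] [ 0.79384168  0.45908225 -0.85206995] 0.01354789768745186 49.997636675834656
[310.9  96.3]
230 21
```

View pics/w4z.png

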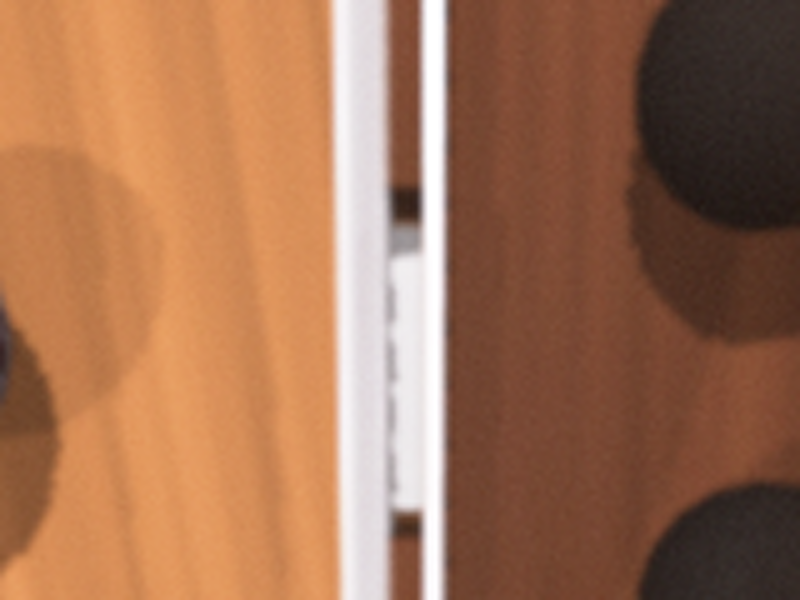

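The zoomed view (5x, offset 230,21) shows the slot between x = 388 and 422, with ends at about y = 190 and 533. It runs almost parallel to the tool's x axis. I'll convert that to a position and check how the holder sits in the fingers.

Run:
```python
from h import *
import pickle
m=pickle.load(open("w4.pkl","rb"))
B=lambda x,y,z:plane(m,230+x/5,21+y/5,z)
P=np.array([B(388,188,.06),B(422,188,.06),B(388,533,.06),B(422,533,.06)])
d=(P[0]+P[1]-P[2]-P[3])/2;print(P.mean(0),np.linalg.norm(d),np.degrees(np.arctan2(d[1],d[0])),np.linalg.norm(P[0]-P[1]))
for n,x0,x1,z in(("flareedge",333,342,.068),("backback",450,445,.064)):
    a,b=B(x0,0,z),B(x1,600,z);e=a-b;print(n,np.degrees(np.arctan2(e[1],e[0])))
    # distance of slot centre from this line along rack x
    c=P.mean(0)-b;t=e/np.linalg.norm(e);print(c[0]*t[1]-c[1]*t[0])
yaw=np.radians(-8.5);ex=np.array([np.cos(yaw),np.sin(yaw)])
for c in([.572,-.0225],P.mean(0)[:2]):
    print("target shift cm", ((np.array(c)-.002*ex-np.array([.56722,-.10652]))*100).round(2))
```

```text
[ 0.57245337 -0.01998103  0.06      ] 0.07669962607684411 81.24384693049284 0.007660213197459638
flareedge 81.5269078040787
0.014938917860053262
backback 81.14043385659511
-0.009692093724891491
target shift cm [0.28 8.43]
target shift cm [0.33 8.68]
```

View pics/w4.png

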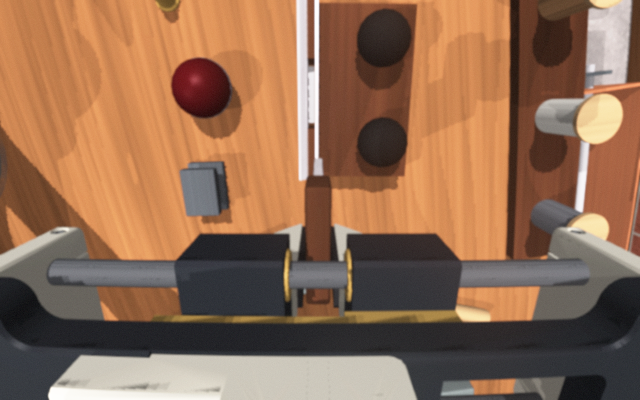

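Run:
```python
from h import *
import pickle
m=pickle.load(open("w4.pkl","rb"))
t=np.array([.56722,-.10652]);ax=np.array([np.cos(1.423),np.sin(1.423)])
ay=np.array([ax[1],-ax[0]])
for u,v,z in((318,177,.245+.0333),(318,304,.245+.0333)):
    p=plane(m,u,v,z)[:2]-t;print((p@ax).round(4),(p@ay).round(4))
```

```text
0.0393 0.0001
-0.036 0.0001
```

Call:
step_arm(commands=[[0,0.1,3,0,0,0,0],[0,0.2,6,0,0,0,0],[0,0.3,8.5,-3,0,0,0],[0,0.3,8.5,-7,0,0,0],[0,0.3,8.5,-9,0,0,0]])

```text
time: 9.12
tool_pos: [0.5677, -0.0119, 0.1501]
tool_rot: [-3.136, -0.001, 1.432]
contact_force: [-0.8, 0.6, -1.9]
opening: 0.0133
grip_force: 50.0
```

Call:
step_arm(commands=[[0,0,0,0,0,0,0],[0,0,0,0,0,0,0]])

```text
time: 9.28
tool_pos: [0.5694, -0.0141, 0.1534]
tool_rot: [-3.139, -0.0, 1.43]
contact_force: [0.0, -0.6, 1.0]
opening: 0.013
grip_force: 50.0
```

Call:
step_arm(commands=[[0,0.05,-0.75,0,0,0,-0.008],[0,0.05,-0.75,0,0,0,-0.008],[0,0.05,-0.75,0,0,0,-0.008],[0,0.05,-0.75,0,0,0,-0.008]])

```text
time: 9.62
tool_pos: [0.5712, -0.0233, 0.1553]
tool_rot: [3.139, -0.0, 1.42]
contact_force: [0.7, -0.4, -0.3]
opening: 0.013
grip_force: 50.0
```

Run:
```python
from h import *
o=observe();print(o["tool_pos"],o["tool_rot"],o["contact_force"])
S=camera_model("side");im=read_camera("side")
cv2.imwrite("pics/d2.png",cv2.resize(im[120:280,270:430,::-1],(600,600),interpolation=cv2.INTER_CUBIC))
o=observe();print(o["tool_pos"],o["tool_rot"])
```

```text
[ 0.57116911 -0.02326631  0.15531421] [ 3.13924609e+00 -5.94340662e-05  1.41997947e+00] [ 0.6993411  -0.4228252  -0.27477952]
[ 0.57097542 -0.0231294   0.15500589] [ 3.13982457e+00 -4.75959881e-05  1.42013321e+00]
```

View pics/d2.png

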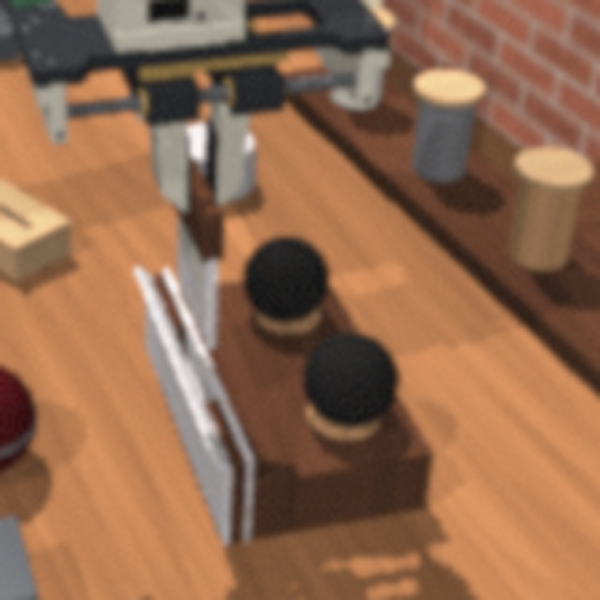

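The side view shows the holder hanging upright above the slot, clear of both cores. Now I'll lower it to the mouth.

Call:
step_arm(commands=[[0,-0.1,0.1,-1.5,0,0,0],[0,-0.1,0.1,-3,0,0,0],[0,-0.1,0.1,-3.5,0,0,0],[0,-0.1,0.1,-3.5,0,0,0]])

```text
time: 10.0
tool_pos: [0.5693, -0.0218, 0.1184]
tool_rot: [-3.141, -0.0, 1.421]
contact_force: [-0.1, -0.4, -0.3]
opening: 0.0133
grip_force: 50.0
```

Call:
step_arm(commands=[[0,0,0,-0.4,0,0,0],[0,0,0,-0.8,0,0,0],[0,0,0,-1.1,0,0,0],[0,0,0,-1.1,0,0,0]])

```text
time: 10.33
tool_pos: [0.5698, -0.0218, 0.1078]
tool_rot: [3.141, 0.0, 1.421]
contact_force: [0.7, 0.2, -1.0]
opening: 0.0132
grip_force: 50.0
```

Call:
step_arm(commands=[[0,0,0,-0.4,0,0,0],[0,0,0,-0.8,0,0,0],[0,0,0,-1.2,0,0,0],[0,0,0,-1.5,0,0,0],[0,0,0,-1.5,0,0,0]])

```text
time: 10.75
tool_pos: [0.57, -0.0219, 0.0929]
tool_rot: [3.141, 0.0, 1.421]
contact_force: [1.5, -0.1, 2.5]
opening: 0.0135
grip_force: 50.0
```

Call:
step_arm(commands=[[0,0,0,-0.3,0,0,0],[0,0,0,-0.5,0,0,0],[0,0,0,-0.7,0,0,0],[0,0,0,-0.7,0,0,0],[0,0,0,-0.7,0,0,0]])

```text
time: 11.17
tool_pos: [0.5703, -0.0219, 0.0869]
tool_rot: [3.139, 0.0, 1.421]
contact_force: [0.3, -1.3, 7.1]
opening: 0.0131
grip_force: 50.0
```

Force is rising along the shoe's spring curve. I'll press on to the hard stop.

Call:
step_arm(commands=[[0,0,0,-0.2,0,0,0],[0,0,0,-0.2,0,0,0],[0,0,0,-0.2,0,0,0]])

```text
time: 11.42
tool_pos: [0.5709, -0.022, 0.0866]
tool_rot: [3.137, 0.0, 1.421]
contact_force: [-1.9, -0.5, 16.8]
opening: 0.0135
grip_force: 50.0
```

Call:
step_arm(commands=[[0,0,0,-0.3,0,0,0],[0,0,0,-0.3,0,0,0],[0,0,0,-0.3,0,0,0],[0,0,0,-0.3,0,0,0]])

```text
time: 11.75
tool_pos: [0.5725, -0.0223, 0.0862]
tool_rot: [3.133, 0.0, 1.421]
contact_force: [-2.8, 0.7, 30.9]
opening: 0.0133
grip_force: 50.4
```

Call:
step_arm(commands=[[0,0,0,0.15,0,0,0],[0,0,0,0.15,0,0,0],[0,0,0,0.15,0,0,0],[0,0,0,0.15,0,0,0],[0,0,0,0.15,0,0,0]])

```text
time: 12.17
tool_pos: [0.5718, -0.0222, 0.0864]
tool_rot: [3.135, 0.0, 1.421]
contact_force: [-1.7, 0.5, 22.1]
opening: 0.0133
grip_force: 50.1
```

Run:
```python
from h import *
im=read_camera("side")
cv2.imwrite("pics/d3.png",cv2.resize(im[140:340,240:440,::-1],(600,600),interpolation=cv2.INTER_CUBIC))
o=observe();print(o["time"],o["tool_pos"],o["contact_force"],o["grip_force"])
```

```text
12.2167 [ 0.57186314 -0.02217432  0.08636624] [-0.88072735  0.09941044 22.33981602] 50.13877093791962
```

View pics/d3.png

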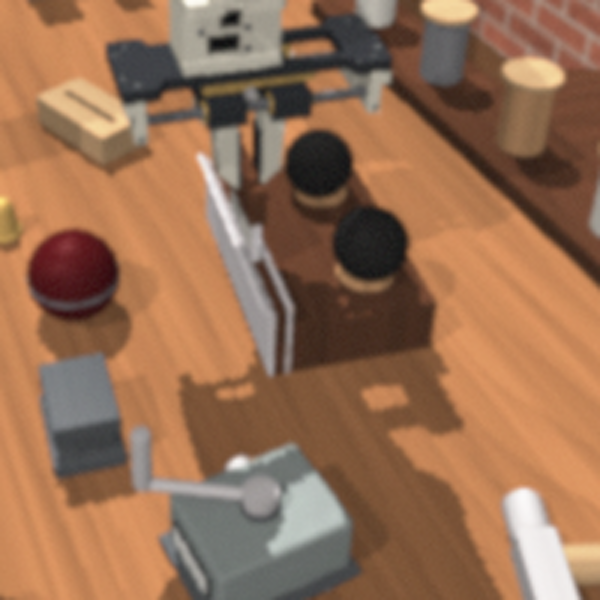

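The side view shows the holder down in the slot at (255,240) with the fingers on its bar. The lever is at rest at (140,440), and the cores, ball and anvil haven't moved. The TCP height puts the foot at about 30 mm, which is the shoe's stop, so I'll hand in.

```bash
python3 -c "
from cell import *
print(hand_in())"
```

```text
the job is handed in; nothing more can be done
None
```

I swung the counter's lever to its stop and let it spring back, then handed in with the tag holder pressed fully down in the slot at about 22 N and still gripped at 50 N; the verdict was not shown.

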